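# Clamp a transformer with a wedge lock

## Task

Stand the salvaged transformer upright on its feet in the blue clamping fixture, in the middle of the gap between the steel jaws with its two bare flat sides facing them, and let go of it. Then slide the jaw bar by its black post until the transformer is held between both jaws, and push the brass wedge by its red thumb knob along the ramp until it jams the bar fast: lean on it for a second with about 15 N of thumb force, and never press so hard that the transformer or the wedge is squeezed with more than 30 N. Leave the other things on the bench where they are.

Things in the scene. Friction and masses are not known exactly. Their poses are not given: they have to be found in the camera images.
- fixture: blue steel clamping fixture, fixed. Origin on the bench, z up, +x: the wedge is driven this way (away from the robot), +y: the bar closes this way. Plate top z = 10 mm, x -45..55, y -101..113 mm, tongue x -167..-41, y -101..-26 mm. Dark fence, x -55..35 mm, its face set by hand somewhere in y -79..-75 mm; keeper over the wedge's edge, top z = 40 mm. The part goes at x = 0 between the jaws
- stop_jaw: fixed jaw of dark steel, 60 mm wide along x, face 30 mm high, bolted on the fixture at a setting that varies by a few mm. Origin at the foot of its clamping face, on the plate; axes parallel to the fixture's; the face is the plane y = 0 of this frame and looks to -y
- jaw_bar: sliding bar, moves only along the fixture's y (40 mm travel, friction 3 N, stays where left). Origin at the foot of its jaw face (50 mm wide, 30 mm high, looks to +y), axes parallel to the fixture's. Starts drawn back, gap between the jaws 53 to 63 mm. Stem 34 mm wide, 20 mm high; at its tail a steel head, 26 mm high, whose back is the ramp y = -90 mm - x/8, x -50..20 mm
- bar_post (a point): middle of the upright black post on the jaw bar, 16 mm thick, from 14 mm below to 20 mm above this point (24 mm collar below that). Push it to the fixture's +y, or pinch it, to close the jaw. Axes of the bar
- wedge: loose brass wedge, 0.16 kg, on the tongue. Origin under its middle, +x to the thin end. 78 mm long, 24 mm high, straight face y = -17 mm (along the fence), ramp face y = 17 mm - x/8. Bar closed, it slides 45 to 110 mm along the fixture's +x, then jams, stiff: a few mm from nothing to over 30 N. A push must last about 1 s to seat it; it stays jammed when let go with a jaw force near the push
- wedge_tab (a point): rearmost point of the wedge's red round thumb knob (upright, diameter 30 mm, 36 mm high from the plate), half-way up; push here to the fixture's +x. It is 18 mm above the plate, 58 mm behind the wedge's origin and 2 mm to its +y. Axes of the wedge
- transformer: transformer: steel core 36 mm (own x) by 44 mm (own y), 36 mm high, on 2 mm thick foot flanges reaching 31 mm either way along own y; 0.2 to 0.4 kg, thin pins to 43 mm. Origin under its middle. The jaws take its -x and +x sides, 36 mm apart: its x must lie along the fixture's y (either way round). Grasp it across the 44 mm
- transformer_mid (a point): middle of the transformer's core, 18 mm above its underside; axes of the transformer
- solder_spool: bystander: white solder spool with black flanges, diameter 52 mm, 38 mm high, origin under its middle
- capacitor: bystander: blue can capacitor, diameter 30 mm, 46 mm high, origin under its middle
- flux_tin: bystander: round red and white tin, diameter 56 mm, 19 mm high, origin under its middle
- driver_yellow: bystander: screwdriver with yellow handle, 166 mm long, 26 mm high, lying; origin under its middle
There are look-alikes about, which are no part of the job. Of the things like the wedge, leave any that is orange or turquoise; of the rest the larger one is meant.

How it is judged:
By the outcome, as a careful person would: the job done as asked, in the order asked, and still so for the second after the job is handed in, with the robot touching nothing.
It also fails if it takes over 67 s, if anything falls off the work surface, if the arm or the gripper's body presses on something with over 40 N, if the wrist force passes 120 N, or if a joint passes its speed limit or range.

## Robot

A 6-joint arm with a two-finger parallel gripper is mounted at the origin on a cart in front of the work surface, level with it; the furniture and walls round the work are solid. World frame = base frame: x ahead of the robot, y to its left, z up, the work surface at z = 0. Lengths are in m, angles in rad, forces in N, time in s.
With the tool pointing down it reaches from about 0.375 to 0.925 m from the base axis. Payload 5.7 kg.
Tool frame: the origin (TCP) lies midway between the tips of the shut fingers; the grasp point (between the pads) lies 19 mm behind it; z points along the fingers, y is the line along which they close (so a half turn about z gives the same grasp; the last joint's range is limited). The gripper opens to 88 mm and grips with 3 to 60 N. Pads are 20 mm wide; open, the fingers measure 115 mm over their backs; the gripper's body (75 mm by 178 mm) begins 61 mm behind the grasp point.
Start: joints at [-1.437, 0.359, 1.51, -0, 1.272, -0.115], TCP at [0.148, -0.581, 0.223] pointing down, gripper open.
Joint ranges: [-2.97, 2.97], [-1.01, 2.36], [0.21, 2.38], [-0.96, 4.11], [0.2, 2.71], [-2.98, 2.98]. Speed limits (rad/s): [2.39, 2.39, 3.14, 3.14, 3.14, 3.14].

## Interface

Orientations are given as a unit quaternion [x, y, z, w].
In Python, from bench import move_ptp, servo_line, goto_joints, move_gripper, sleep, inverse_kinematics, capture, PlanningError, close_job, spot_in, silhouettes, current_clock, current_joint_pos, current_qvel, current_joint_torque, current_position, current_orientation, current_force, current_torque, current_finger_gap, current_grip_force gives the robot as it stands. Calls block until the motion is done:
- move_ptp(position, orientation): joint-space move of the TCP to a pose.
- servo_line(position, orientation=None, rate=0.15, contact_N=None): straight line of the TCP; orientation=None keeps the orientation; rate is the mean speed in m/s. With contact_N (N) it stops when the force on the tool has changed by that much, and returns True; else False.
- goto_joints(angles): joint-space move.
- move_gripper(opening): finger opening in m; the grip force is fixed at half the most; returns when the fingers have stopped.
- sleep(seconds).
- inverse_kinematics(position, orientation): joint angles nearest the present ones, or None.
- capture(name): name is "scene" or "top" or "wrist"; returns a dict with "image" (420x560x3 uint8, blue, green, red), "range_z" (420x560 float32, m along the optical axis (not along the pixel's ray), 0 where there is no reading), "intrinsics" (3x3 intrinsics, pixels), "R" (3x3) and "t" (3): a world point X has camera coordinates R X + t. Camera axes: x right, y down, z forward; pixel columns grow to the right and rows downward; lengths in m; the calibration is good to about 2 mm. A picture is of the moment at which its call begins.
A pose or a line that the arm cannot do raises PlanningError and nothing moves.
- close_job(): hands the job in; it is judged then, once.
Trained networks look in the newest picture that a camera, given by its name, has taken for a name from the list of things; names that differ only in an ending like _2 or _b are one class to them, and where a whole thing is asked for, a point or a joint stands for the part that bears it (a point fixed in the world has none). Each returns a list of dicts, best first, with "conf" (0 to 1); they miss things now and then, are a little off and sometimes report something else, mostly with a low value. They report only what shows in the picture. A call takes as long as a camera call. They do not tell look-alikes from the thing itself.
- spot_in(camera, query): "xy" ([column, row] in pixels, amid what is visible of it).
- silhouettes(camera, query): "region" (420x560 bool, what is visible of it) and "xy" ([column, row] in pixels, amid what is visible of it).
Readings, each from a call of its own:
- current_clock(): time.
- current_joint_pos(): joint angles.
- current_qvel(): joint speeds.
- current_joint_torque(): joint torques, N m.
- current_position(): TCP position.
- current_orientation(): TCP orientation.
- current_force(): force on the tool from outside, world axes, zero at the start.
- current_torque(): the same for the moment, N m.
- current_finger_gap(): finger opening in m.
- current_grip_force(): force on a finger pad.
Only numpy, scipy, OpenCV 4.12 (cv2) and the standard library are available. Lean on these libraries where they do the work, as an engineer would, in place of code of your own. Each camera call takes 0.05 s, during which the arm holds its last target. There are 200 camera calls.

## Working session

There is one attempt and no reset: what is moved stays moved. The work goes in short steps, each a Python script; the robot and the scene stay as the last script left them, time stands still between calls to the robot, and variables do not carry over. Pictures are saved under pics/ and viewed, at most 10 in all, crops included, and the job is handed in when it is done.

```bash
ls; mkdir -p pics; python3 - <<'E'
from bench import *
import cv2,numpy as np
print(current_clock())
ims=[]
for c in("scene","top"):
    d=capture(c);np.savez(f"{c}0.npz",**d);cv2.imwrite(f"pics/{c}0.png",d["image"])
    print(c,d["intrinsics"].tolist(),(-d["R"].T@d["t"]).round(3))
    for q in("fixture","stop_jaw","jaw_bar","bar_post","wedge","wedge_tab","transformer","transformer_mid","solder_spool","capacitor","flux_tin","driver_yellow"):
        out=[]
        for r in silhouettes(c,q):
            m=r["region"];u,v=r["xy"];z=d["range_z"]
            vs,us=np.nonzero(m&(z>0));K=d["intrinsics"]
            if len(us)==0: continue
            P=(np.c_[(us-K[0,2])/K[0,0],(vs-K[1,2])/K[1,1],np.ones(len(us))]*z[vs,us][:,None]-d["t"])@d["R"]
            out.append((round(float(r["conf"]),2),[int(u),int(v)],int(m.sum()),P.min(0).round(3).tolist(),P.max(0).round(3).tolist()))
        print(q,*out,sep="\n   ")
print(current_clock())
E
```

```text
pics
0.0
scene [[468.4367219201573, 0.0, 273.8628387559299], [0.0, 468.4367219201573, 209.86272523080393], [0.0, 0.0, 1.0]] [0.118 0.639 0.864]
fixture
   (0.68, [259, 205], 2386, [0.451, -0.105, 0.002], [0.693, 0.107, 0.075])
stop_jaw
   (0.62, [227, 216], 415, [0.596, 0.045, 0.009], [0.687, 0.1, 0.044])
jaw_bar
   (0.72, [256, 192], 667, [0.571, -0.087, 0.009], [0.656, 0.015, 0.075])
bar_post
   (0.83, [257, 189], 727, [0.571, -0.086, 0.008], [0.662, 0.015, 0.075])
   (0.68, [363, 155], 302, [0.455, -0.335, 0.002], [0.504, -0.283, 0.046])
wedge
   (0.94, [298, 202], 607, [0.461, -0.098, 0.007], [0.572, -0.027, 0.05])
   (0.78, [396, 180], 342, [0.335, -0.343, 0.001], [0.385, -0.241, 0.033])
   (0.71, [281, 145], 197, [0.655, -0.266, 0.002], [0.741, -0.197, 0.027])
   (0.58, [342, 179], 534, [0.449, -0.262, 0.001], [0.51, -0.146, 0.04])
   (0.57, [361, 223], 312, [0.331, -0.108, 0.003], [0.396, -0.069, 0.028])
wedge_tab
   (0.82, [301, 204], 596, [0.461, -0.094, 0.008], [0.558, -0.027, 0.05])
   (0.74, [343, 182], 534, [0.449, -0.256, 0.001], [0.51, -0.146, 0.04])
   (0.57, [364, 22
[... 1990 characters left out ...]
.001], [0.514, -0.144, 0.043])
   (0.63, [325, 273], 208, [0.333, -0.108, -0.003], [0.399, -0.07, 0.033])
   (0.48, [391, 270], 255, [0.339, -0.311, -0.002], [0.38, -0.24, 0.035])
transformer
   (0.7, [400, 230], 231, [0.46, -0.329, 0.005], [0.509, -0.284, 0.046])
transformer_mid
   (0.83, [401, 230], 258, [0.46, -0.337, -0.004], [0.509, -0.282, 0.046])
solder_spool
   (0.7, [200, 192], 264, [0.573, 0.224, 0.001], [0.623, 0.273, 0.045])
   (0.2, [400, 227], 263, [0.46, -0.334, -0.004], [0.513, -0.282, 0.046])
capacitor
flux_tin
driver_yellow
   (0.57, [363, 157], 237, [0.657, -0.255, -0.002], [0.745, -0.195, 0.029])
   (0.56, [202, 192], 259, [0.573, 0.224, 0.001], [0.623, 0.273, 0.045])
1.3
```

```bash
python3 - <<'E'
import cv2
s=cv2.imread("pics/scene0.png");t=cv2.imread("pics/top0.png")
cv2.imwrite("pics/s_crop.png",cv2.resize(s[115:255,180:440],(780,420),interpolation=3))
cv2.imwrite("pics/t_crop.png",cv2.resize(t[130:300,180:430],(800,544),interpolation=3))
E
```

```text
(no output)
```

View pics/s_crop.png

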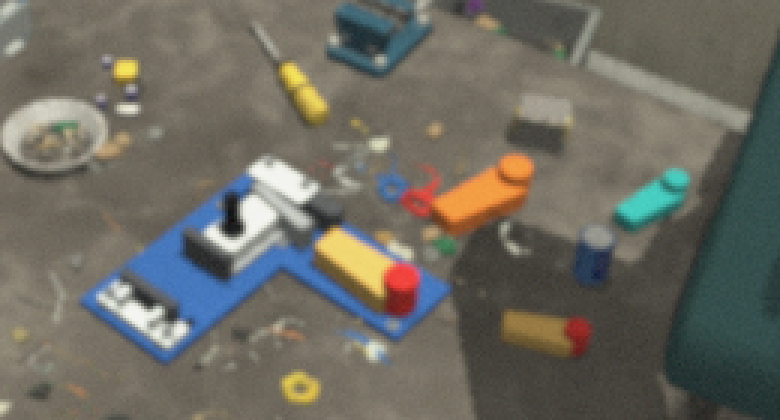

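View pics/t_crop.png

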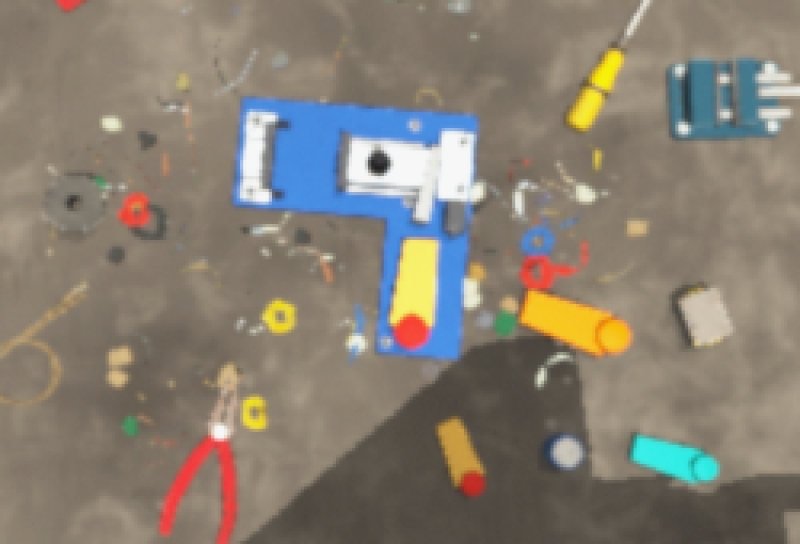

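Scene crop: the fixture lies at top px (~255-328, 160-242). There are four things like the wedge:
- On the tongue, top px (309,218): large brass with a red knob.
- Small brass at (323,272).
- Orange at (361,231).
- Turquoise at (391,273).

The orange and turquoise ones are excluded. The larger brass one, on the tongue, fits the description. The transformer is the grey block at top px (400,229). Next I'll get close wrist views of the transformer and the fixture.

```bash
cat > h.py <<'E'
from bench import *
import numpy as np, cv2
from scipy.spatial.transform import Rotation as Ro
def down(yaw): # tool z down, tool x at world yaw
    return (Ro.from_euler('z',yaw)*Ro.from_euler('x',np.pi)).as_quat()
def cloud(d):
    K=d["intrinsics"];z=d["range_z"];v,u=np.indices(z.shape)
    P=np.stack([(u-K[0,2])/K[0,0],(v-K[1,2])/K[1,1],np.ones_like(z)],-1)*z[...,None]
    P=(P-d["t"])@d["R"];P[z==0]=np.nan;return P
def onplane(d,uv,zw):
    K=d["intrinsics"];r=np.c_[(np.atleast_2d(uv)-K[:2,2])/[K[0,0],K[1,1]],np.ones(len(np.atleast_2d(uv)))]@d["R"]
    c=-d["R"].T@d["t"];return c+r*((zw-c[2])/r[:,2])[:,None]
def proj(d,X):
    c=np.atleast_2d(X)@d["R"].T+d["t"];p=c@d["intrinsics"].T;return p[:,:2]/p[:,2:]
def snap(c,name):
    d=capture(c);np.savez(name+".npz",**d);cv2.imwrite(f"pics/{name}.png",d["image"]);return d
E
python3 - <<'E'
from h import *
R=Ro.from_quat(current_orientation()).as_matrix();print(R.round(3))
q=down(0)
for p,n in (([0.42,-0.31,0.30],"wt1"),([0.40,-0.26,0.30],"wt2"),([0.50,-0.02,0.36],"wf1"),([0.50,0.05,0.36],"wf2")):
    move_ptp(p,q); d=snap("wrist",n)
    print(n,current_clock(),current_position(),(-d["R"].T@d["t"]).round(3),d["R"].round(2).tolist(),d["intrinsics"][0,0])
    for k in (("transformer",) if n[1]=="t" else ("jaw_bar","bar_post","wedge","stop_jaw")):
        P=cloud(d)
        for r in silhouettes("wrist",k):
            Q=P[r["region"]];print(k,round(r["conf"],2),r["xy"],np.nanmin(Q,0).round(3),np.nanmax(Q,0).round(3))
E
python3 -c "
import cv2,numpy as np
a=[cv2.imread(f'pics/{n}.png') for n in('wt1','wf1')]
cv2.imwrite('pics/both.png',cv2.resize(np.hstack(a),(800,300),interpolation=cv2.INTER_AREA))"
```

```text
[[ 0.969  0.246 -0.   ]
 [ 0.246 -0.969  0.   ]
 [ 0.    -0.    -1.   ]]
wt1 2.8083 [ 0.41951797 -0.31083241  0.29972908] [ 0.491 -0.311  0.462] [[-0.0, -1.0, 0.0], [-0.97, 0.0, 0.26], [-0.26, -0.0, -0.97]] 321.43400102681545
transformer 0.97 [284.4, 127.7] [ 0.46  -0.33   0.001] [ 0.509 -0.288  0.044]
wt2 3.2417 [ 0.39995024 -0.26063018  0.3001602 ] [ 0.471 -0.26   0.462] [[0.0, -1.0, 0.0], [-0.97, -0.0, 0.26], [-0.26, -0.0, -0.97]] 321.43400102681545
transformer 0.92 [323.5, 107.4] [ 0.459 -0.332  0.001] [ 0.512 -0.286  0.043]
wf1 4.3833 [ 0.49981095 -0.02125169  0.35950305] [ 0.572 -0.021  0.522] [[-0.0, -1.0, 0.0], [-0.97, 0.0, 0.26], [-0.26, -0.0, -0.97]] 321.43400102681545
jaw_bar 0.66 [294.1, 81.6] [ 0.574 -0.081  0.008] [0.656 0.013 0.072]
jaw_bar 0.28 [301.4, 162.6] [ 0.464 -0.077  0.008] [ 0.561 -0.031  0.048]
bar_post 0.79 [296.6, 85.4] [ 0.574 -0.081  0.008] [0.655 0.011 0.072]
bar_post 0.22 [99.2, 100.1] [0.574 0.22  0.001] [0.628 0.286 0.041]
wedge 0.97 [396.9, 177.8] [ 0.449 -0.257  0.001] [ 0.513 -0.147  0.038]
wedge 0.88 [326.0, 246.0] [ 0.334 -0.114  0.001] [ 0.402 
[... 230 characters left out ...]
aw 0.56 [216.8, 73.6] [0.601 0.066 0.009] [0.68  0.098 0.043]
wf2 5.0167 [0.49997692 0.04966311 0.35993526] [0.572 0.05  0.522] [[0.0, -1.0, 0.0], [-0.97, -0.0, 0.26], [-0.26, -0.0, -0.97]] 321.43400102681545
jaw_bar 0.9 [347.4, 83.6] [ 0.574 -0.08   0.009] [0.657 0.013 0.072]
bar_post 0.58 [345.7, 81.7] [ 0.574 -0.086  0.008] [0.655 0.013 0.072]
wedge 0.79 [362.2, 235.2] [ 0.348 -0.094  0.004] [0.511 0.006 0.362]
wedge 0.76 [481.1, 253.7] [ 0.331 -0.336  0.001] [ 0.382 -0.242  0.03 ]
wedge 0.7 [438.5, 179.8] [ 0.449 -0.256  0.001] [ 0.513 -0.146  0.038]
wedge 0.59 [351.9, 161.5] [ 0.465 -0.075  0.008] [ 0.561 -0.03   0.048]
stop_jaw 0.71 [264.0, 73.4] [0.6   0.066 0.009] [0.679 0.098 0.043]
```

View pics/both.png

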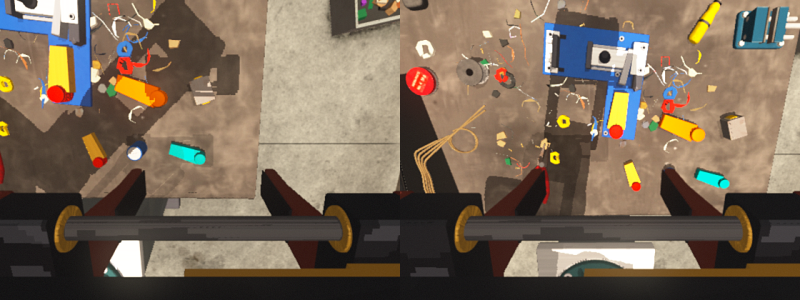

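```bash
python3 - <<'E'
from h import *
a=[]
for n,(u,v) in (("wt1",(284,128)),("wt2",(323,107))):
    d=dict(np.load(n+".npz"));P=cloud(d)
    a.append(cv2.resize(d["image"][v-30:v+30,u-40:u+40],(400,300),interpolation=cv2.INTER_NEAREST))
    m=(P[...,0]>.44)&(P[...,0]<.53)&(P[...,1]>-.36)&(P[...,1]<-.26)
    for lo,hi in((.001,.006),(.006,.03),(.03,.036),(.036,.04),(.04,.05)):
        q=P[m&(P[...,2]>lo)&(P[...,2]<hi)]
        if len(q)>3: print(n,lo,hi,len(q),q.min(0).round(4),q.max(0).round(4),cv2.minAreaRect(q[:,:2].astype(np.float32)*1000))
cv2.imwrite("pics/tr.png",np.hstack(a))
E
```

```text
wt1 0.001 0.006 3723 [ 0.441 -0.36   0.001] [ 0.5298 -0.26    0.0058] ((485.40106201171875, -309.980712890625), (99.94256591796875, 88.78422546386719), 89.99793243408203)
wt1 0.006 0.03 24 [ 0.4598 -0.3457  0.0063] [ 0.5281 -0.2941  0.0298] ((492.83709716796875, -328.1348876953125), (50.097877502441406, 60.7843132019043), 24.030527114868164)
wt1 0.03 0.036 250 [ 0.46   -0.3316  0.03  ] [ 0.5102 -0.2866  0.036 ] ((484.3666076660156, -309.53369140625), (48.87259292602539, 35.69758224487305), 18.227445602416992)
wt1 0.036 0.04 757 [ 0.4592 -0.3329  0.036 ] [ 0.5102 -0.2867  0.0392] ((484.6255187988281, -309.4259338378906), (43.69831466674805, 35.65180969238281), 18.433727264404297)
wt2 0.001 0.006 3801 [ 0.4404 -0.36    0.001 ] [ 0.5298 -0.2612  0.0059] ((485.115966796875, -310.5980224609375), (89.3730697631836, 98.8058090209961), 0.019605953246355057)
wt2 0.006 0.03 75 [ 0.4586 -0.3242  0.0063] [ 0.5098 -0.2855  0.0299] ((482.9268798828125, -304.4168701171875), (49.62278366088867, 26.20366859436035), 17.7213134765625)
wt2 0.03 0.036 248 [ 0.4591 -0.3319  0.03  ] [ 0.5102 -0.2863  0.036 ] ((484.7223815917969, -309.22125244140625), (48.20915985107422, 36.08308029174805), 18.36420249938965)
wt2 0.036 0.04 808 [ 0.4592 -0.3329  0.036 ] [ 0.5102 -0.2863  0.0391] ((484.3822021484375, -309.20849609375), (43.783843994140625, 35.89435958862305), 18.615154266357422)
wt2 0.04 0.05 4 [ 0.4655 -0.3004  0.0417] [ 0.4944 -0.2909  0.0432] ((480.0782775878906, -295.98046875), (30.382131576538086, 0.7418245673179626), 18.13981056213379)
```

View pics/tr.png

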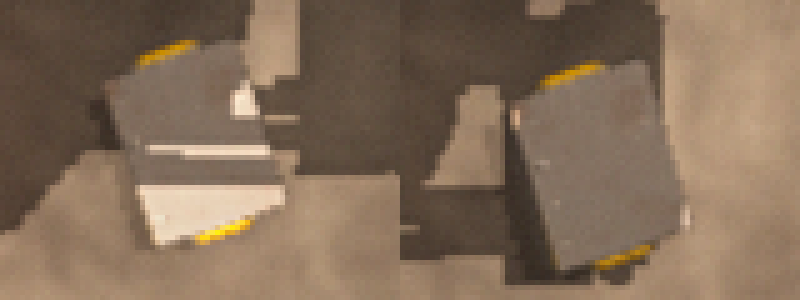

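```bash
python3 - <<'E'
from h import *
a=[]
for p,y,n in (([0.40,-0.31,0.14],0,"wc1"),([0.41,-0.17,0.14],0,"wc2")):
    move_ptp(p,down(y)); d=snap("wrist",n)
    u,v=proj(d,[[.4845,-.3093,.02]])[0].astype(int);print(u,v,current_clock())
    u=np.clip(u,60,500);v=np.clip(v,50,370)
    a.append(cv2.resize(d["image"][v-50:v+50,u-60:u+60],(400,333),interpolation=cv2.INTER_NEAREST))
    P=cloud(d);m=(P[...,0]>.44)&(P[...,0]<.53)&(P[...,1]>-.36)&(P[...,1]<-.26)
    for lo,hi in((.001,.004),(.004,.03),(.03,.036),(.036,.04),(.04,.05)):
        q=P[m&(P[...,2]>lo)&(P[...,2]<hi)]
        if len(q)>3: print(n,lo,hi,len(q),np.median(q[:,2]),cv2.minAreaRect(q[:,:2].astype(np.float32)*1000))
cv2.imwrite("pics/tr2.png",np.hstack(a))
E
```

```text
283 105 6.8583
wc1 0.001 0.004 8379 0.002900713251421684 ((485.000732421875, -310.0009765625), (99.99530029296875, 89.9962387084961), 89.99937438964844)
wc1 0.004 0.03 746 0.004269831652312513 ((484.9556884765625, -310.0279846191406), (89.6819839477539, 99.7642822265625), 0.07282090187072754)
wc1 0.03 0.036 519 0.035634748908305196 ((484.20428466796875, -309.1671142578125), (48.2547721862793, 36.057132720947266), 18.51890754699707)
wc1 0.036 0.04 2179 0.03684874984327175 ((484.2361145019531, -309.1693420410156), (43.77729415893555, 35.92056655883789), 18.4532413482666)
wc1 0.04 0.05 8 0.042659044120868156 ((479.95782470703125, -295.91217041015625), (30.563735961914062, 0.6614150404930115), 18.89170265197754)
448 118 7.525
wc2 0.001 0.004 7359 0.002872050242807785 ((484.9554443359375, -310.0015563964844), (89.72831726074219, 100.11302185058594), 0.1402445286512375)
wc2 0.004 0.03 1354 0.008286242101318926 ((485.07958984375, -310.1015625), (99.71589660644531, 89.48855590820312), 89.6798095703125)
wc2 0.03 0.036 686 0.03543087432752423 ((484.3095397949219, -309.015380859375), (48.53830337524414, 37.1982421875), 18.08656120300293)
wc2 0.036 0.04 2094 0.03681478829502102 ((484.3409118652344, -308.7235107421875), (43.795448303222656, 36.36945724487305), 18.625741958618164)
wc2 0.04 0.05 17 0.04223275245338829 ((479.50823974609375, -295.7434387207031), (30.665964126586914, 1.3283053636550903), 17.095722198486328)
```

View pics/tr2.png

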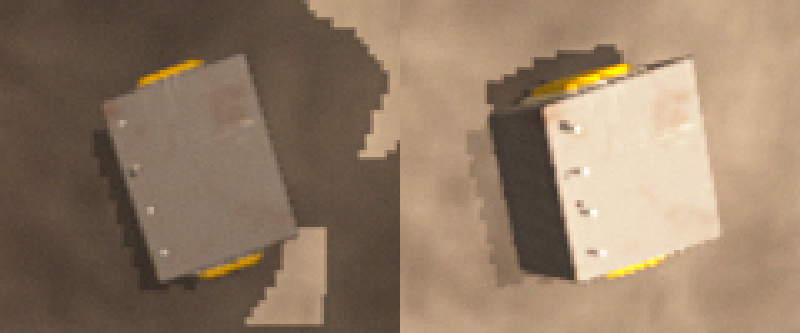

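The transformer stands upright: pins show on its top face, the core top reads z≈0.036 in both views, and yellow windings stick out at the two ends. Its centre is (0.4843,-0.309) and its long axis is at +18.5°. Next I'll fit the fixture.

```bash
cat > fit.py <<'E'
from h import *
from scipy.optimize import least_squares
POLY=np.array([(55,-101),(55,113),(-45,113),(-45,-26),(-167,-26),(-167,-101)])/1e3
def sd(p):
    best=np.full(len(p),9.)
    for a,b in zip(POLY,np.roll(POLY,-1,0)):
        t=np.clip(((p-a)@(b-a))/((b-a)@(b-a)),0,1);best=np.minimum(best,np.linalg.norm(p-a-t[:,None]*(b-a),axis=1))
    return best
def tofix(P,f):
    c,s=np.cos(f[2]),np.sin(f[2]);R=np.array([[c,-s],[s,c]]);return (P[...,:2]-f[:2])@R
def fitfix(d,f0=(.637,-.015,-.077)):
    hsv=cv2.cvtColor(d["image"],cv2.COLOR_BGR2HSV)
    m=cv2.inRange(hsv,(105,110,50),(125,255,255))
    n,l,st,_=cv2.connectedComponentsWithStats(m)
    X=[]
    cs,_=cv2.findContours(m,cv2.RETR_EXTERNAL,cv2.CHAIN_APPROX_NONE)
    c=np.vstack([k for k in cs if len(k)>25])[:,0].astype(float)
    W=onplane(d,c,.010)[:,:2]
    f=np.array(f0)
    for tol in(.015,.006,.004):
        w=W[sd(tofix(W,f))<tol]
        f=least_squares(lambda q:sd(tofix(w,q)),f,loss="soft_l1",f_scale=.001,x_scale=[.01,.01,.1]).x
    return f,len(w),np.abs(sd(tofix(w,f))).mean()
def feats(d,f):
    P=cloud(d);F=np.dstack([tofix(P,f),P[...,2]])*1e3;x,y,z=F[...,0],F[...,1],F[...,2]
    img=d["image"];hsv=cv2.cvtColor(img,cv2.COLOR_BGR2HSV)
    q=lambda m,k,p:np.nanpercentile(F[...,k][m],p).round(1) if m.sum()>3 else None
    o={}
    b=(abs(x)<20)&(z>36)&(z<48)
    o["stop_face"]=q(b&(y>40)&(y<80),1,2);o["bar_face"]=q(b&(y>-25)&(y<40),1,98)
    ptop=(z>60)&(abs(x)<40)&(y>-60)&(y<40);o["post"]=[q(ptop,0,50),q(ptop,1,50),q(ptop,2,50),q(ptop,1,2),q(ptop,1,98),q(ptop,0,2),q(ptop,0,98)]
    T=(x<-20)&(x>-180)&(y<-25)&(y>-105)
    red=T&((hsv[...,0]<8)|(hsv[...,0]>172))&(hsv[...,1]>150)&(z>38)
    o["knob"]=[q(red,0,2),q(red,0,98),q(red,1,2),q(red,1,98),q(red,2,50),int(red.sum())]
    br=T&(hsv[...,0]>15)&(hsv[...,0]<35)&(hsv[...,1]>100)&(z>28)
    o["brass"]=cv2.minAreaRect(F[br][:,:2].astype(np.float32));o["brass_z"]=q(br,2,50)
    pl=(abs(x)<30)&(y>15)&(y<50)&(hsv[...,0]>105)&(hsv[...,0]<125);o["plate_z"]=q(pl,2,50)
    hd=(abs(x)<60)&(y<-40)&(y>-105)&(z>28);o["fence_y"]=None
    return o
E
python3 - <<'E'
from fit import *
fs=[]
for n in("wf1","wf2","top0","scene0"):
    d=dict(np.load(n+".npz"));f,k,e=fitfix(d);print(n,f.round(4),k,e.round(5));fs.append(f)
    for a,b in feats(d,f).items(): print("   ",a,b)
E
```

```text
wf1 [ 0.6289 -0.0104 -0.112 ] 494 0.00108
    stop_face 79.3
    bar_face 21.2
    post [np.float64(-0.0), np.float64(-14.5), np.float64(69.9), np.float64(-21.5), np.float64(-7.5), np.float64(-6.6), np.float64(7.8)]
    knob [np.float64(-152.1), np.float64(-108.2), np.float64(-79.1), np.float64(-47.7), np.float64(417.9), 2799]
    brass ((-102.40373229980469, -53.78457260131836), (76.7634506225586, 57.69314956665039), 0.9338251352310181)
    brass_z 465.4
    plate_z 10.0
    fence_y None
wf2 [ 0.629  -0.01   -0.1127] 498 0.001
    stop_face 79.1
    bar_face 21.0
    post [np.float64(-0.0), np.float64(-13.9), np.float64(69.9), np.float64(-21.2), np.float64(-7.5), np.float64(-6.6), np.float64(7.1)]
    knob [np.float64(-157.8), np.float64(-131.6), np.float64(-67.2), np.float64(-42.0), np.float64(45.6), 283]
    brass ((-102.51400756835938, -54.491092681884766), (76.94369506835938, 37.541160583496094), 0.6714540123939514)
    brass_z 33.8
    plate_z 10.0
    fence_y None
top0 [ 0.629  -0.009  -0.1081] 249 0.00162
    stop_face None
    bar_face 22.2
    post [np.float64(-0.5), np.flo
[... 168 characters left out ...]
0), np.float64(-40.4), np.float64(45.8), 73]
    brass ((-103.20237731933594, -52.396728515625), (76.05059814453125, 34.84793472290039), 0.9210824966430664)
    brass_z 34.2
    plate_z 10.5
    fence_y None
scene0 [ 0.6252 -0.0093 -0.1056] 200 0.00117
    stop_face 78.4
    bar_face 21.7
    post [np.float64(-0.9), np.float64(-13.0), np.float64(69.2), np.float64(-20.0), np.float64(-7.0), np.float64(-5.7), np.float64(8.3)]
    knob [np.float64(-157.8), np.float64(-135.7), np.float64(-66.1), np.float64(-40.7), np.float64(45.9), 90]
    brass ((-101.49305725097656, -55.02029037475586), (35.21696853637695, 81.63567352294922), 86.38060760498047)
    brass_z 34.4
    plate_z 11.3
    fence_y None
```

```bash
python3 - <<'E'
from fit import *
f=np.array([.629,-.0102,-.1115])
for n in("wf1","wf2","scene0","top0"):
    d=dict(np.load(n+".npz"));P=cloud(d);F=np.dstack([tofix(P,f),P[...,2]])*1e3;x,y,z=F[...,0],F[...,1],F[...,2]
    for lo,hi in((14,25),(25,36),(36,39),(39,42),(42,48)):
        m=(abs(x)<25)&(z>lo)&(z<hi)&(y>55)&(y<105);b=(abs(x)<18)&(z>lo)&(z<hi)&(y>0)&(y<40)
        print(n,lo,m.sum(),np.percentile(y[m],[1,10,50,90]).round(1) if m.sum()>3 else"", "bar",b.sum(),np.percentile(y[b],[10,50,90,99]).round(1) if b.sum()>3 else "")
# IK both yaw options
for y0 in(np.radians(108.4),np.radians(-71.6)):
    print(np.degrees(y0),[inverse_kinematics([.4843,-.3092,z],down(y0)) for z in(.1,.01)])
c,s=np.cos(f[2]),np.sin(f[2])
for y0 in(f[2]+np.pi/2,f[2]-np.pi/2):
    print(np.degrees(y0),inverse_kinematics([f[0]-s*.05,f[1]+c*.05,.02],down(y0)))
E
```

```text
wf1 14 254 [ 79.   79.3  98.  103.6] bar 4 [3.6 5.5 7.4 7.8]
wf1 25 138 [ 79.1  79.2  93.2 100.7] bar 204 [ 1.1  5.8 10.4 11.2]
wf1 36 74 [79.1 79.3 82.1 88.4] bar 17 [11.5 16.1 20.9 21.2]
wf1 39 213 [79.3 80.2 84.2 87.9] bar 173 [12.1 15.8 19.9 21. ]
wf1 42 5 [80.5 81.3 83.6 85. ] bar 10 [13.1 16.3 17.9 18.3]
wf2 14 282 [ 79.2  91.3  97.4 103.8] bar 16 [ 6.6 21.1 21.2 21.3]
wf2 25 107 [ 79.3  79.4  95.5 101.3] bar 201 [ 1.2  5.5 10.1 21.2]
wf2 36 63 [79.3 79.5 82.5 88.8] bar 13 [13.6 17.2 21.1 21.2]
wf2 39 210 [79.6 80.7 84.3 87.8] bar 179 [12.3 16.5 20.3 21.1]
wf2 42 3  bar 8 [13.4 16.  18.2 18.4]
scene0 14 103 [ 61.   88.5  97.3 103.5] bar 28 [19.2 20.3 21.9 22.3]
scene0 25 79 [ 85.6  88.   90.7 101.6] bar 48 [ 1.1 19.9 21.8 22.9]
scene0 36 22 [78.8 79.3 87.8 89. ] bar 18 [11.  18.1 22.1 22.6]
scene0 39 40 [79.6 80.5 84.  88.1] bar 27 [11.4 16.  21.3 22.6]
scene0 42 13 [80.6 82.4 86.2 88.2] bar 12 [13.6 15.1 20.3 20.8]
top0 14 69 [ 60.3  65.6  96.8 103.2] bar 10 [ 9.3 28.2 36.3 39.1]
top0 25 28 [ 82.7  84.8  97.2 103. ] bar 57 [ 1.3  6.8 12.6 17. ]
top0 36 13 [81.8 82.5 85.  91.7] bar 12 [14.1 17.2 22.4 23.3]
top0 39 28 [81.9 82.5 88.1 90.8] bar 15 [15.2 19.  22.9 23.1]
top0 42 18 [82.9 83.5 86.2 89.5] bar 14 [15.5 19.1 21.9 23.4]
108.40000000000002 [array([-0.68841215,  0.45921658,  1.69647928,  0.        ,  0.98589679,
       -1.00955273]), array([-0.68841215,  0.58829296,  1.75736743,  0.        ,  0.79593226,
       -1.00955273])]
-71.6 [array([-6.88412149e-01,  4.59216581e-01,  1.69647928e+00, -4.44089210e-16,
        9.85896795e-01,  2.13203992e+00]), array([-6.88412149e-01,  5.88292958e-01,  1.75736743e+00, -4.44089210e-16,
        7.95932261e-01,  2.13203992e+00])]
83.61152058429133 [-4.64313365e-02  6.34252835e-01  1.60729038e+00 -4.44089210e-16
  9.00049440e-01  6.50686635e-02]
-96.38847941570867 None
```

```bash
python3 - <<'E'
from h import *
q=down(np.radians(108.4));x,y=.4843,-.3092
move_gripper(.088)
move_ptp([x,y,.10],q); servo_line([x,y,.008],rate=.12,contact_N=8)
print(current_clock(),current_position(),current_force())
move_gripper(.03);print(current_finger_gap(),current_grip_force())
servo_line([x,y,.10],rate=.15)
print(current_clock(),current_finger_gap(),current_grip_force(),current_force())
d=snap("wrist","g1");P=cloud(d);p=current_position();R=Ro.from_quat(current_orientation()).as_matrix()
L=(P-p)@R*1e3
m=(abs(L[...,0])<35)&(abs(L[...,1])<22)&(L[...,2]<5)&(L[...,2]>-60)
h=L[m];print(np.histogram(h[:,2],bins=np.arange(-60,10,4)))
for lo in range(-44,-20,4):
    k=h[(h[:,2]>=lo)&(h[:,2]<lo+4)]
    if len(k)>20: print(lo,len(k),cv2.minAreaRect(k[:,:2].astype(np.float32)))
E
```

```text
10.425 [ 0.48473057 -0.30951367  0.00851013] [ 1.17741353  0.16513842 -0.94613689]
0.04397749686811151 30.000292360782623
11.9417 0.043934818506916155 29.99949485063553 [-0.31927008  0.86570189 -2.13670011]
(array([  49,   42,   48,   58,   58,   71,  113, 5499,  512,  271,  253,
        241,  209,  202,  192,  180,   45]), array([-60, -56, -52, -48, -44, -40, -36, -32, -28, -24, -20, -16, -12,
        -8,  -4,   0,   4,   8]))
-44 58 ((2.7928895950317383, -21.33145523071289), (1.182330846786499, 13.370706558227539), 89.8753433227539)
-40 71 ((9.312661170959473, -11.46084213256836), (34.231597900390625, 13.121161460876465), 51.43085479736328)
-36 113 ((9.843358039855957, -6.512851715087891), (44.20603942871094, 16.93256950378418), 58.31155776977539)
-32 5499 ((3.5691967010498047, 0.10229301452636719), (30.995040893554688, 43.7627067565918), 0.06733828037977219)
-28 512 ((3.3031158447265625, 0.06522560119628906), (43.89055252075195, 30.95859718322754), 89.85838317871094)
-24 271 ((18.293603897094727, 0.5446052551269531), (42.63850021362305, 1.1205276250839233), 89.80974578857422)
```

```bash
cat >> h.py <<'E'
F0=np.array([.629,-.0102,-.1115])
def fw(x,y,z): # fixture mm -> world m
    c,s=np.cos(F0[2]),np.sin(F0[2]);x,y=x/1e3,y/1e3
    return [F0[0]+c*x-s*y,F0[1]+s*x+c*y,z/1e3]
def infix(p):
    c,s=np.cos(F0[2]),np.sin(F0[2]);a,b=p[0]-F0[0],p[1]-F0[1];return np.round([1e3*(c*a+s*b),1e3*(c*b-s*a),1e3*p[2]],1)
E
python3 - <<'E'
from h import *
q=down(F0[2]+np.pi/2)
move_ptp(fw(0,50.2,100),q);print(current_clock(),infix(current_position()))
servo_line(fw(0,50.2,30),rate=.15)
print(servo_line(fw(0,50.2,16),rate=.03,contact_N=4),infix(current_position()),current_force())
d=snap("wrist","p1")
move_gripper(.07);print(current_finger_gap(),current_grip_force())
servo_line(fw(0,50.2,110),rate=.15);print(current_clock())
d=snap("wrist","p2")
from fit import tofix
P=cloud(d);F=np.dstack([tofix(P,F0),P[...,2]])*1e3;x,y,z=F[...,0],F[...,1],F[...,2]
for lo,hi in((13,25),(25,40),(42,46),(46,50)):
    m=(abs(x)<35)&(y>24)&(y<77)&(z>lo)&(z<hi);k=F[m]
    if len(k)>20: print(lo,len(k),cv2.minAreaRect(k[:,:2].astype(np.float32)),np.median(k[:,2]))
E
```

```text
13.4083 [-0.2 49.2 99.6]
True [ 0.5 50.3 17.9] [ 0.33043958 -0.72261375  3.37110013]
0.06966606389488333 0.0
15.8917
13 174 ((4.774492263793945, 59.705650329589844), (29.993824005126953, 62.7987060546875), 71.13957214355469) 18.89310066461333
25 295 ((1.7268180847167969, 57.14030838012695), (49.972312927246094, 25.3814697265625), 1.0354461669921875) 34.102443300852485
42 502 ((1.6752662658691406, 51.47228240966797), (36.29804229736328, 44.99509048461914), 89.7791519165039) 45.658347543776785
46 2357 ((1.6879138946533203, 51.66577911376953), (43.70750427246094, 36.03902053833008), 0.0311044342815876) 46.775079112170175
```

View pics/p2.png

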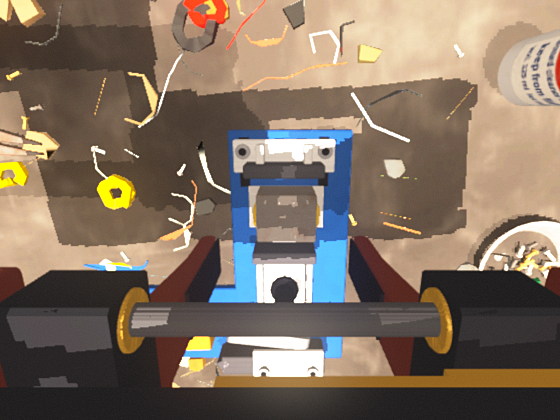

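The picture shows the transformer upright between the jaws at px (285,215), with its bare sides facing them. Next I'll push the post with the shut fingers.

```bash
python3 - <<'E'
from h import *
q=down(F0[2]+np.pi/2)
servo_line(fw(0,-50,110),q,rate=.2); move_gripper(0)
servo_line(fw(0,-50,50),q,rate=.15,contact_N=6);f0=np.array(current_force());print(current_clock(),infix(current_position()),f0)
c,s=np.cos(F0[2]),np.sin(F0[2])
fy=lambda:(lambda f:np.round([c*f[0]+s*f[1],-s*f[0]+c*f[1],f[2]],2))(np.array(current_force()))
print(servo_line(fw(0,-34,50),q,rate=.05,contact_N=8),infix(current_position()),fy())
print(servo_line(fw(0,-16,50),q,rate=.04,contact_N=9),infix(current_position()),fy())
y=-16
print(servo_line(fw(0,0,50),q,rate=.012,contact_N=6),infix(current_position()),fy(),current_clock())
sleep(.2);print(fy())
d=snap("wrist","c1");d=snap("top","c1t")
E
```

```text
18.2583 [  0.1 -50.   50.1] [-0.06355011 -0.23255276 -0.24890666]
False [  0.2 -33.5  50.4] [-0.05 -0.76 -0.16]
False [ -0.1 -15.5  50. ] [-0.26 -0.91  0.72]
True [ -0.2 -11.2  49.8] [-0.86 -0.93  1.86] 19.9917
[-0.12  0.37  0.4 ]
```

```bash
cat >> h.py <<'E'
def ff():
    c,s=np.cos(F0[2]),np.sin(F0[2]);f=np.mean([current_force() for _ in range(3)],0);return np.round([c*f[0]+s*f[1],-s*f[0]+c*f[1],f[2]],2)
E
python3 - <<'E'
from h import *
q=down(F0[2]+np.pi/2)
for k in range(2):
    print(servo_line(fw(0,0,50),q,rate=.012,contact_N=8),infix(current_position()),ff(),current_clock())
d=snap("wrist","c2")
from fit import tofix
P=cloud(d);F=np.dstack([tofix(P,F0),P[...,2]])*1e3;x,y,z=F[...,0],F[...,1],F[...,2]
for lo,hi in((36,42),(44,50)):
    m=(abs(x)<35)&(y>10)&(y<98)&(z>lo)&(z<hi);k=F[m]
    print(lo,len(k),cv2.minAreaRect(k[:,:2].astype(np.float32)),np.histogram(k[:,1],bins=np.arange(10,100,3)))
cv2.imwrite("pics/c2c.png",cv2.resize(d["image"][:300,130:430],(600,600)))
E
```

```text
True [ -1.  -11.1  49. ] [ 0.12 -1.57  2.19] 20.7167
True [ -1.1 -11.2  48.7] [-0.27 -1.08  1.08] 21.0917
36 4420 ((0.33455657958984375, 49.916229248046875), (59.89794158935547, 79.79639434814453), 0.864616870880127) (array([ 33,  89,  23,   0,   0,   0,   0,   0, 475, 542, 563,  16,   0,
         0,  13,  38,  49,  43,  45,  34,   1,   0,   0, 477, 759, 826,
       394,   0,   0]), array([10, 13, 16, 19, 22, 25, 28, 31, 34, 37, 40, 43, 46, 49, 52, 55, 58,
       61, 64, 67, 70, 73, 76, 79, 82, 85, 88, 91, 94, 97]))
44 6825 ((1.5534954071044922, 45.19416809082031), (44.097286224365234, 69.43737030029297), 0.47394078969955444) (array([ 13,  57,   2,   0,   0,   0,   0,   0,   0,   0,   0, 376, 541,
       548, 533, 533, 546, 604, 539, 633, 560, 612, 609, 119,   0,   0,
         0,   0,   0]), array([10, 13, 16, 19, 22, 25, 28, 31, 34, 37, 40, 43, 46, 49, 52, 55, 58,
       61, 64, 67, 70, 73, 76, 79, 82, 85, 88, 91, 94, 97]))
```

View pics/c2c.png

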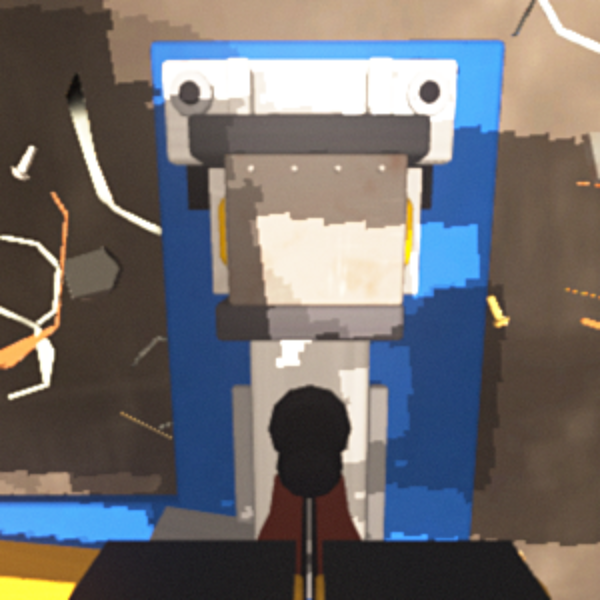

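The crop shows the bar jaw (310,322) and the stop jaw (310,135) both touching the core, so the part is held. Now the wedge: it is the larger brass one with the red knob, on the tongue.

```bash
python3 - <<'E'
from h import *
q0=down(F0[2]+np.pi/2);q=down(F0[2])
servo_line(fw(0,-20,50),q0,rate=.08);servo_line(fw(0,-30,110),q0,rate=.2)
move_ptp(fw(-190,-56,110),q);print(current_clock())
servo_line(fw(-190,-56,20),q,rate=.15,contact_N=8);print(ff(),infix(current_position()))
print(servo_line(fw(-172,-56,20),q,rate=.05,contact_N=5),ff())
print(servo_line(fw(-55,-57,20),q,rate=.03,contact_N=7),infix(current_position()),ff(),current_clock())
sleep(.1);print(ff(),infix(current_position()))
snap("wrist","w1");snap("top","w1t")
E
```

```text
23.1833
[ 0.82 -0.15 -0.11] [-189.5  -56.    20.2]
False [ 0.64 -0.62  0.23]
True [-91.9 -56.7  19.4] [-0.06 -0.03 -0.03] 26.9083
[ 0.19 -0.09 -0.34] [-92.2 -56.7  19.2]
```

```bash
python3 - <<'E'
from h import *
q=down(F0[2]);x=infix(current_position())[0]
for k in range(14):
    x+=.4
    h=servo_line(fw(x,-56.8,20),q,rate=.01,contact_N=12);f=ff();p=infix(current_position());print(round(x,1),h,p,f,current_clock())
    if f[0]<-11 or h: break
d=snap("wrist","w2");d2=snap("top","w2t")
cv2.imwrite("pics/w2c.png",np.hstack([cv2.resize(d["image"][:300,130:430],(400,400)),cv2.resize(d2["image"][150:250,250:350],(400,400))]))
E
```

```text
-92.2 False [-92.1 -56.8  20.1] [-0.32 -0.38  0.22] 27.3917
-91.8 False [-91.7 -56.8  20. ] [ 0.6  -0.97  0.6 ] 27.6417
-91.4 False [-91.6 -56.8  19.9] [-0.09 -0.32 -0.28] 27.8917
-91.0 False [-91.5 -56.7  19.9] [-1.35  0.11  0.76] 28.1417
-90.6 False [-91.5 -56.7  19.9] [-3.31  0.4   1.19] 28.3917
-90.2 False [-91.4 -56.7  19.8] [-5.95 -1.19  2.73] 28.6417
-89.8 False [-91.5 -56.7  19.7] [-5.42 -0.89  2.63] 28.8917
-89.4 False [-91.5 -56.7  19.7] [-5.96 -1.1   3.8 ] 29.1417
-89.0 False [-91.5 -56.7  19.6] [-7.16 -1.31  4.42] 29.3917
-88.6 False [-91.5 -56.6  19.6] [-7.92 -0.93  5.1 ] 29.6417
-88.2 False [-91.5 -56.6  19.5] [-7.96 -0.9   5.44] 29.8917
-87.8 False [-91.5 -56.6  19.4] [-8.16 -1.03  5.7 ] 30.1417
-87.4 False [-91.5 -56.6  19.4] [-9.74 -0.72  6.12] 30.3917
-87.0 False [-91.5 -56.5  19.3] [-9.68 -1.29  6.26] 30.6417
```

View pics/w2c.png

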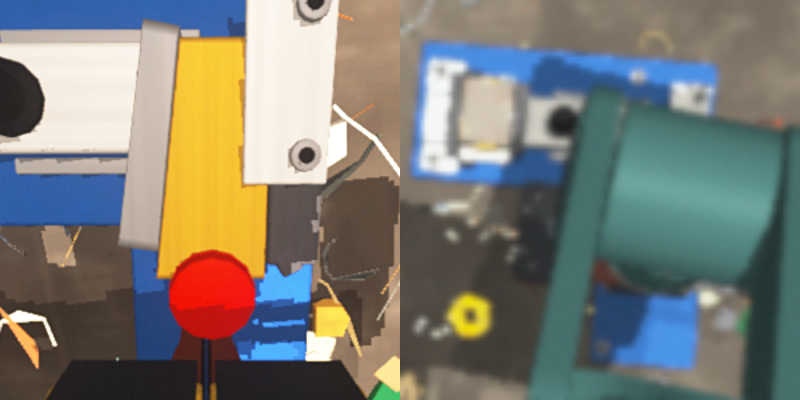

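The picture shows the wedge seated between the ramp (150,130) and the fence and keeper (290,100), with the knob at (212,295). I'll build the force up to about 15 N.

```bash
python3 - <<'E'
from h import *
q=down(F0[2]);x=-87.0
for k in range(14):
    x+=.7
    h=servo_line(fw(x,-56.8,21),q,rate=.02,contact_N=12);f=ff();print(round(x,1),h,infix(current_position()),f,current_clock())
    if f[0]<-14.5 or h: break
for k in range(5):
    sleep(.25);print(ff(),infix(current_position()))
print(current_clock())
E
```

```text
-86.3 False [-91.4 -56.5  19.7] [-9.69 -2.08  1.3 ] 30.9917
-85.6 False [-91.3 -56.5  19.7] [-11.68  -1.69   3.2 ] 31.2417
-84.9 False [-91.4 -56.5  19.7] [-12.44  -2.94   4.44] 31.4917
-84.2 False [-91.3 -56.5  19.6] [-13.23  -2.67   5.73] 31.7417
-83.5 False [-91.3 -56.5  19.5] [-15.14  -2.26   6.69] 31.9917
[-16.3   -2.77   7.42] [-91.3 -56.5  19.5]
[-16.21  -3.01   6.7 ] [-91.3 -56.5  19.6]
[-15.47  -2.95   6.29] [-91.3 -56.5  19.6]
[-15.74  -3.23   6.43] [-91.3 -56.5  19.6]
[-14.69  -3.92   5.97] [-91.3 -56.5  19.5]
33.2417
```

```bash
python3 - <<'E'
from h import *
q=down(F0[2])
servo_line(fw(-115,-56.5,20),q,rate=.04);servo_line(fw(-140,-56.5,130),q,rate=.2)
move_ptp(fw(-130,0,330),q)
print(current_clock(),ff())
d=snap("wrist","e1")
cv2.imwrite("pics/e1c.png",cv2.resize(d["image"][20:260,100:420],(800,600)))
P=cloud(d)
from fit import tofix
F=np.dstack([tofix(P,F0),P[...,2]])*1e3;x,y,z=F[...,0],F[...,1],F[...,2]
k=F[(abs(x)<35)&(y>25)&(y<98)&(z>44)&(z<50)];print(cv2.minAreaRect(k[:,:2].astype(np.float32)))
k=F[(abs(x)<18)&(y>25)&(y<98)&(z>37)&(z<42)];print(np.histogram(k[:,1],bins=np.arange(25,98,3)))
hsv=cv2.cvtColor(d["image"],cv2.COLOR_BGR2HSV)
r=((hsv[...,0]<8)|(hsv[...,0]>172))&(hsv[...,1]>150)&(z>38)&(z<50)&(abs(y+56)<40)&(abs(x+60)<70);print("knob",F[r].min(0),F[r].max(0))
E
```

```text
35.7417 [0.35 0.61 0.51]
((1.7105140686035156, 61.31288146972656), (36.096797943115234, 44.16486358642578), 89.96635437011719)
(array([ 0,  0, 28, 60, 69, 70,  9,  0,  0,  0,  0,  0,  0,  0,  0,  0,  0,
        0, 33, 73, 70, 22,  0,  0]), array([25, 28, 31, 34, 37, 40, 43, 46, 49, 52, 55, 58, 61, 64, 67, 70, 73,
       76, 79, 82, 85, 88, 91, 94, 97]))
knob [-77.62584305 -72.4516483   38.42521638] [-50.38330054 -44.56084723  49.08890848]
```

View pics/e1c.png

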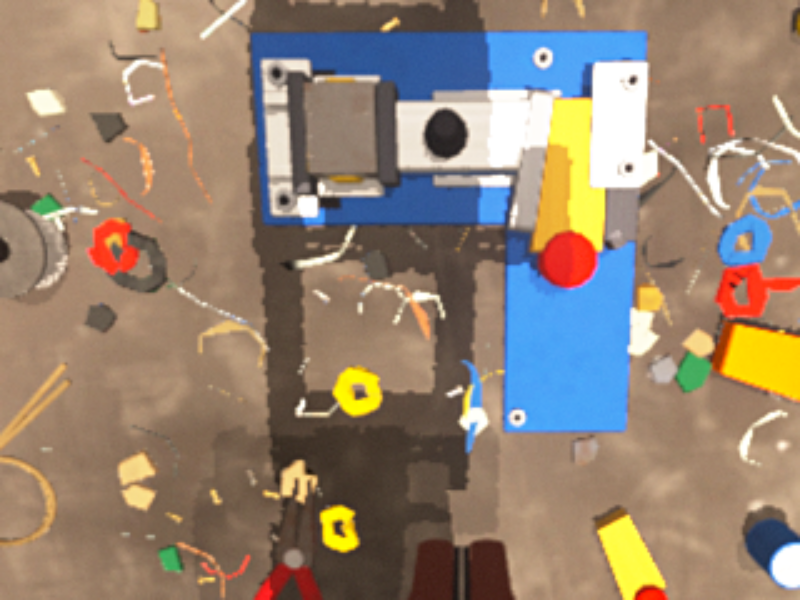

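The picture shows the transformer clamped between both jaws at (340,125), the wedge driven in at (575,170), and the knob at (568,260) still where the push left it. The robot is clear, so I'm handing in.

```bash
python3 -c "
from bench import *
print(close_job(),current_clock())"
```

```text
the job is handed in; nothing more can be done
the job is handed in; nothing more can be done
```

I handed the job in at about 36 s: the transformer stands upright, held between both jaws, and the wedge is jammed after a push of about 15–16 N held for 1.25 s. The robot is clear, and I moved none of the other things.

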